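Lay the standing carton down in the feeder lane and push it home

ROBOT

A 7-joint arm with a two-finger parallel gripper is mounted at the origin on the work surface. World frame = base frame: x ahead of the robot, y to its left, z up, the work surface at z = 0. Lengths are in mm, angles in rad, forces in N, time in s.
With the tool pointing down it reaches from about 425 to 950 mm from the base axis. Payload 4.7 kg.
Tool frame: the origin (TCP) lies at the very end of the fingers, on their centre line; the grasp point (between the pads) lies 19 mm behind it (ctrl.pinch_z is the distance from the TCP to the grasp point, in mm); y points along the fingers, x is the direction in which the jaws open and shut, and the axes are right-handed (so a half turn about y gives the same grasp; the last joint's range is limited). The gripper opens to 87 mm and grips with 3 to 60 N. Pads are 19 mm wide; open, the fingers measure 117 mm over their backs; the gripper's body (75 mm by 190 mm) begins 51 mm behind the grasp point.
Start: joints at [-1.329, 0.469, -0.049, 1.532, 0.024, 1.141, -0.082], TCP at [180.522, 650.431, 222.573] pointing down, gripper open.
Joint ranges: [-2.59, 2.59], [-0.33, 1.99], [-1.39, 1.29], [0.1, 2.45], [-1.04, 4.18], [0.21, 1.99], [-2.66, 2.66]. Speed limits (rad/s): [2.57, 2.57, 3.14, 3.14, 3.14, 3.14, 3.14].

INTERFACE

Orientations are given as a unit quaternion [w, x, y, z].
In Python, from station import ctrl, read_camera, job gives the robot as it stands. The module is installed in compiled form; this text tells all that it offers.
- The arm moves only by the tool carry_out, never from a script. Its argument "plan" is text: rows parted by semicolons, each of 5 numbers parted by spaces: the gripper's target within -1 to 1 (shut at 1, half-way at 0, fully open at -1), then the shift along the tool's x, y, z in cm, then the turn about the tool's y in rad. In form: claw dx dy dz roll; .... A call has exactly 8 rows; each row is the pose to reach, as a shift and turn from the pose commanded when the call began, along the tool's axes at that moment; what a row does not reach only later rows make up. A row lasts 1/10 s, in which the tool goes at most 50 mm and 8.59 degrees, less where a joint would pass 70% of its speed; a pose out of reach is approached as far as the arm can. A call with a gripper value outside its range is refused whole. The fingers move at their own pace and stop on an object; "newtons" is the grip in N (left out, the last holds). Time passes only in rows, so rows that repeat a pose let the fingers close, or fill a call up. It gives the time, the measured TCP pose, the force and the opening at its end, in the units of the state.
- ctrl.get_state(): the state, without advancing time (a new reading comes with each control period).
- read_camera(name): name is "side" or "top"; returns a dict with "color" (420x560x3 uint8, red, green, blue), "camera_matrix" (3x3 intrinsics, pixels), "R" (3x3) and "t" (3): a world point X has camera coordinates R X + t. Camera axes: x right, y down, z forward; pixel columns grow to the right and rows downward; lengths in mm; the calibration is good to about 2 mm. A picture is of the moment at which its call begins. There is no depth.
- job.hand_in(): hands the job in, once; it reports no verdict.
The state is a dict: "time_s": time; "joint_pos": joint angles; "joint_vel": joint speeds; "effort": joint torques, N m; "ee_pos": TCP position; "orientation": TCP orientation; "wrist_force": force on the tool from outside, world axes, zero at the start; "moment": the same for the moment, N m; "width": finger opening in mm.
Only numpy, scipy, OpenCV 4.12 (cv2) and the standard library are available. Lean on these libraries where they do the work, as an engineer would, in place of code of your own. Each camera call takes 0.05 s, during which the arm holds its last target. There are 200 camera calls.

TASK

A tall carton stands on end at the open end of the feeder lane: tip it over along the lane so that it lies on its broad side with its top towards the follower plate. Then slide it on between the guides until the carton itself meets the follower and has pushed it back by about 7 mm (at least 4 mm, never more than 13 mm), and leave it lying there. Be gentle with the carton, never pressing on it with more than 25 N, and do not shift or tip the bottle, beaker and jar beside the lane.

Things in the scene. Friction and masses are not known exactly. Their poses are not given: they have to be found in the camera images.
- feeder: Carton feeder, fixed to the bench: aluminium floor plate 585 x 170, 6 thick, grey guides, white bulkhead at the far end. Origin on the bench under the lane's centre line; x runs along the lane from the open end (x = -265) to the bulkhead (front face x = 308), y across, z up; floor top at z = 6. A clear guard covers the lane from x = 190 on, roof underside 100 above the bench.
- guide_mouth (a point): Point on the lane's floor, centre line, where the straight guides of slippery plastic begin (x = 110 of the feeder; they run on to x = 320). Guides 34 high above the floor, inner faces 96 apart, with flared lead-ins from 57 mm before this point that open to about 150.
- follower_zone (a point): Fixed point on the lane's floor, x = 197 of the feeder. The white follower plate (84 wide, 58 high, 10 thick, on two rods) stands square across the lane with its front face anywhere within 23 mm before or behind this point: not measured, find it by sight or feel. It slides stiffly: about 9 N moves it, at any place; it stays where left, no spring.
- carton_mid (a point): Plain rigid off-white carton (grey line round it near the top) 70 x 90 x 190, 0.3 to 0.55 kg. Point at its centre, 95 above its foot; z from foot to top end, x (70) and y (90) across. Stands on the feeder floor near feeder x = -205, turned up to 6 degrees. Slides under 1.5 to 4 N. Pushed along the lane it tips if pushed high, skids if pushed low; overbalances at about 20 degrees, then falls by itself.
- carton_top (a point): Centre of the carton's top end face (95 above its centre), same axes as the carton.
- amber_bottle: Bystander: amber bottle with black cap, 52 across, 115 high, standing loose on the bench. Origin under its centre.
- beaker: Bystander: glass beaker, 72 across, 90 high, standing loose on the bench. Origin under its centre.
- jar: Bystander: white jar, 64 across, 70 high, standing loose on the bench. Origin under its centre.
Things that resemble listed ones, but are neither listed nor needed, are in the scene too. Leave any yellow look-alike of the part that bears carton_mid alone.

How it is judged:
By the outcome, as a careful person would: the job done as asked, in the order asked, and still so for the second after the job is handed in, with the robot touching nothing.
It also fails if it takes over 54 s, if anything falls off the work surface, if the arm or the gripper's body presses on something with over 40 N, if the wrist force passes 120 N, or if a joint passes its speed limit or range.

## Working session

There is one attempt and no reset: what is moved stays moved. The work goes in short steps, Python scripts to look and compute and a tool call to move; the robot and the scene stay as the last step left them, time stands still between calls to the robot, and variables do not carry over. Pictures are saved under pics/ and viewed, about 8 in all and at most 12, crops included, and the job is handed in when it is done.

Besides the shell and the picture viewer there is one more tool, called after "Call:" by a JSON object that holds its "method" and its "body", one argument or row to a line. carry_out: Moves the arm, as the interface text tells. Its arguments: {"type":"object","properties":{"plan":{"type":"string"},"newtons":{"type":"number"}},"required":["plan"]}

```bash
mkdir -p pics; python3 - <<'E'
from station import ctrl, read_camera
import cv2,pickle,numpy as np
np.set_printoptions(precision=4,suppress=True)
for n in("side","top"):
    c=read_camera(n);pickle.dump(c,open(f"{n}0.pkl","wb"));cv2.imwrite(f"pics/{n}0.png",c["color"][:,:,::-1])
    print(n,c["camera_matrix"],c["R"],c["t"])
print(ctrl.get_state())
E
```

```text
side [[399.1339   0.     280.1079]
 [  0.     399.1339 212.0346]
 [  0.       0.       1.    ]] [[ 0.7442 -0.6678  0.0161]
 [-0.4931 -0.5654 -0.6612]
 [ 0.4506  0.4841 -0.7501]] [-454.6718  331.219   753.4671]
top [[517.9645   0.     283.0045]
 [  0.     517.9645 214.2869]
 [  0.       0.       1.    ]] [[-0.0116 -0.9999 -0.0065]
 [-0.9917  0.0123 -0.1277]
 [ 0.1278  0.005  -0.9918]] [ -31.3987  568.0772 1169.4647]
{'time_s': 0.1, 'joint_pos': array([-1.3289,  0.4694, -0.0486,  1.5336,  0.0241,  1.141 , -0.0823]), 'joint_vel': array([-0.0004, -0.0017, -0.0001, -0.0028, -0.0001,  0.0005, -0.    ]), 'effort': array([  0.0004, -50.917 ,  -0.0812, -23.6831,  -0.0615,   0.0344,
         0.0001]), 'ee_pos': array([180.3832, 649.8933, 221.6026]), 'orientation': array([-0.5625,  0.5633,  0.4275, -0.4284]), 'wrist_force': array([ 0.7083, -0.0357,  0.051 ]), 'moment': array([0.0231, 0.0158, 0.0059]), 'width': 86.86973094647587}
```

View pics/side0.png

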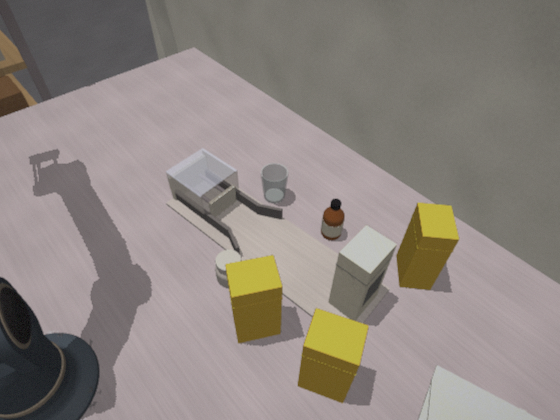

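View pics/top0.png

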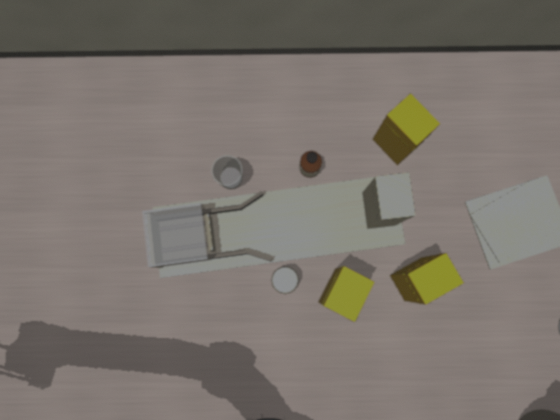

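The side picture shows the off-white carton at about (362,272) on the open end of the lane. Three yellow look-alikes are at (255,300), (333,355) and (428,247). In the top picture the carton is at about (390,198) and the yellow ones at (348,293), (435,278) and (412,120). The off-white one with the grey line, standing on the floor plate, fits the description. I'll enlarge it to confirm and measure.

```bash
python3 - <<'E'
import cv2
t=cv2.imread("pics/top0.png");s=cv2.imread("pics/side0.png")
a=cv2.resize(t[150:290,135:425],None,fx=2.75,fy=2.75,interpolation=cv2.INTER_CUBIC);cv2.imwrite("pics/topc.png",cv2.convertScaleAbs(a,alpha=1.5))
b=cv2.resize(s[140:330,160:410],None,fx=3.1,fy=3.1,interpolation=cv2.INTER_CUBIC);cv2.imwrite("pics/sidec.png",cv2.convertScaleAbs(b,alpha=1.2))
E
```

```text
(no output)
```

View pics/topc.png

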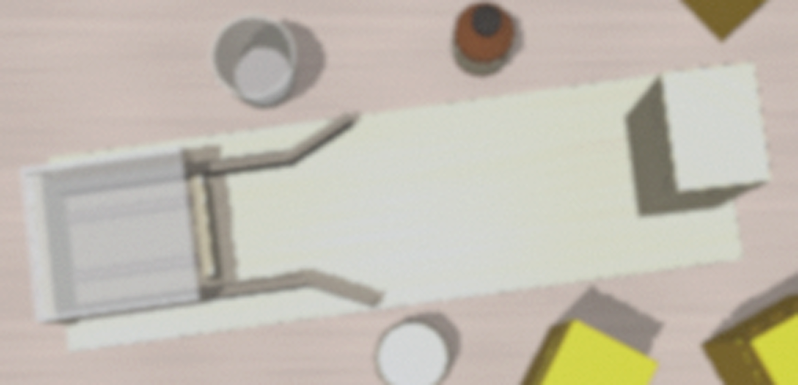

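View pics/sidec.png

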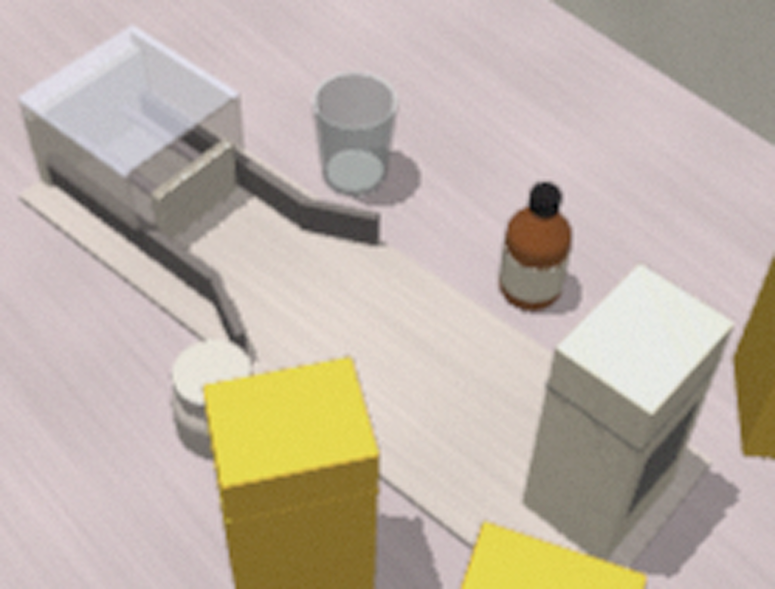

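The crop confirms it: the target is the off-white carton with the grey line, its top corners at crop (663,78), (755,63), (768,182) and (678,191). The follower's front top edge runs about (203,178) to (216,278). Now I'll fit the poses.

```bash
cat > geo.py <<'E'
import pickle,numpy as np
from scipy.optimize import least_squares
np.set_printoptions(precision=2,suppress=True)
C={n:pickle.load(open(f"{n}0.pkl","rb")) for n in("side","top")}
T=lambda p:np.array(p)/2.75+[135,150]
S=lambda p:np.array(p)/3.1+[160,140]
def proj(n,X):
    c=C[n];p=(c["R"]@np.asarray(X,float).T).T+c["t"];q=(c["camera_matrix"]@p.T).T;return q[:,:2]/q[:,2:]
def ray(n,uv,z):
    c=C[n];d=c["R"].T@np.linalg.solve(c["camera_matrix"],[*uv,1]);o=-c["R"].T@c["t"];return o+d*(z-o[2])/d[2]
def tf(p,L):
    L=np.asarray(L,float);c,s=np.cos(p[2]),np.sin(p[2])
    return np.c_[p[0]+c*L[:,0]-s*L[:,1],p[1]+s*L[:,0]+c*L[:,1],L[:,2]]
def fit(obs,p0):
    f=lambda p:np.concatenate([(proj(n,tf(p,L))-uv).ravel() for n,L,uv in obs])
    r=least_squares(f,p0,loss="soft_l1");return r.x,f(r.x)
E
python3 - <<'E'
from geo import *
F,r=fit([("top",[(-265,-85,6),(-265,85,6),(320,85,6),(320,-85,6)],T([(755,63),(740,258),(70,350),(50,157)]))],[600,0,1.57])
print("feeder",F,np.degrees(F[2]),r)
top=[(-35,-45,196),(35,-45,196),(35,45,196),(-35,45,196)]  # right-top,left-top,left-bot,right-bot in top view
tv=T([(755,63),(663,78),(678,191),(768,182)])
sv=S([(731,328),(640,267),(556,350),(652,413)])
sf=S([(525,500),(610,558)])
for o in ([("top",top,tv)],[("side",top,sv),("side",[(35,45,6),(-35,45,6)],sf)],[("top",top,tv),("side",top,sv),("side",[(35,45,6),(-35,45,6)],sf)]):
    c,r=fit(o,[600,-200,1.6]);print("carton",c,np.degrees(c[2]),r)
    R=np.array([[np.cos(F[2]),np.sin(F[2])],[-np.sin(F[2]),np.cos(F[2])]]);print(" in feeder",R@(c[:2]-F[:2]))
for n,ps in(("top",T([(203,178),(216,278)])),("side",S([(160,203),(237,150)]))):
    for p in ps: print("follower",n,R@(ray(n,p,64)[:2]-F[:2]))
for nm,p,z in(("beaker",(264,78),0),("bottle",(483,55),0),("jar",(412,355),70)):
    w=ray("top",T(p),z);print(nm,w,R@(w[:2]-F[:2]))
q=np.array([-0.5625,0.5633,0.4275,-0.4284])
from scipy.spatial.transform import Rotation as Ro
print(Ro.from_quat(q[[1,2,3,0]]).as_matrix())
E
```

```text
feeder [549.53 -55.21   1.7 ] 97.14502657238076 [-15.08   0.76   2.11  -0.27   0.16   0.13  -0.08  -0.52]
carton [ 580.8  -266.97    1.66] 95.27616280245442 [ 0.1  -0.03 -0.62 -1.94 -0.42  0.68  1.4   0.35]
 in feeder [-214.01   -4.69]
carton [ 584.89 -270.31    1.68] 96.02467623365713 [ 2.14 -2.13  0.19 -2.05 -0.29 -1.1   0.86  0.63 -1.29  1.37 -2.41  2.82]
 in feeder [-217.82   -8.34]
carton [ 582.71 -269.02   26.8 ] 1535.7770243167804 [ 0.85 -1.09  0.18 -2.71  0.77 -0.15  2.54 -0.78  0.92 -1.82 -0.92 -1.86
 -1.65 -1.01 -0.65  0.85 -2.43  1.46 -3.67  3.02]
 in feeder [-216.27   -6.34]
follower top [182.31 -38.63]
follower top [181.47  44.95]
follower side [176.68  41.19]
follower side [173.23 -41.2 ]
beaker [661.62  86.89   0.  ] [ 127.05 -128.9 ]
bottle [ 679.76 -106.29    0.  ] [ -66.88 -122.87]
jar [417.8  -40.74  70.  ] [ 30.74 128.9 ]
[[ 0.27 -0.   -0.96]
 [ 0.96 -0.    0.27]
 [-0.   -1.   -0.  ]]
```

```bash
python3 - <<'E'
from geo import *
F,r=fit([("top",[(-265,85,6),(320,85,6),(320,-85,6)],T([(740,258),(70,350),(50,157)])),
 ("top",[(110,-48,40),(110,48,40)],T([(292,160),(308,272)]))],[600,0,1.7])
print("feeder",F,np.degrees(F[2]),r)
R=np.array([[np.cos(F[2]),np.sin(F[2])],[-np.sin(F[2]),np.cos(F[2])]])
fd=lambda w:R@(w[:2]-F[:2])
c,r=fit([("top",[(-35,-45,196),(35,-45,196),(35,45,196),(-35,45,196)],T([(755,63),(663,78),(678,191),(768,182)])),("side",[(35,45,6),(-35,45,6)],S([(525,500),(610,558)]))],[581,-267,1.66])
print("carton",c,np.degrees(c[2]),fd(c),r)
for n,ps in(("top",T([(203,178),(216,278)])),("side",S([(160,203),(237,150)]))):
    for p in ps: print("follower",n,fd(ray(n,p,64)))
for nm,p,z in(("beaker",(264,78),0),("bottle",(483,55),0),("jar",(412,355),70)): print(nm,fd(ray("top",T(p),z)))
for nm,P in(("yA",[(351,266),(373,280),(357,321),(322,297)]),("yB",[(409,281),(450,254),(463,279),(422,304)]),("yC",[(409,94),(438,124),(418,145),(388,122)])):
    print(nm,[fd(ray("top",p,190)).round() for p in P])
E
```

```text
feeder [548.96 -55.36   1.7 ] 97.11648953400275 [ 2.17  0.02  0.19  0.3  -0.01 -0.35 -0.38 -0.1  -0.99  0.08]
carton [ 582.49 -267.28    1.67] 95.40788643105593 [-214.44   -7.01] [ 0.16 -0.88 -0.54 -2.72 -0.24 -0.12  1.56 -0.53 -3.12  0.84 -4.54  2.5 ]
follower top [182.4  -39.12]
follower top [181.53  44.46]
follower side [176.73  40.7 ]
follower side [173.32 -41.69]
beaker [ 127.19 -129.41]
bottle [ -66.74 -123.48]
jar [ 30.75 128.34]
yA [array([-104.,  121.]), array([-144.,  154.]), array([-100.,  229.]), array([-38., 174.])]
yB [array([-214.,  166.]), array([-304.,  124.]), array([-321.,  177.]), array([-232.,  214.])]
yC [array([-279., -216.]), array([-327., -144.]), array([-279., -106.]), array([-225., -162.])]
```

Call:
{"method": "carry_out", "body": {
  "plan": "-0.15 -4 -0.5 -6 0.15; -0.15 -7 -1 -11 0.29; -0.15 -10 -1.5 -16 0.44; -0.15 -13 -2 -20 0.58; -0.15 -16 -2.5 -24 0.73; -0.15 -19 -3 -28 0.88; -0.15 -21 -3 -32 1.03; -0.15 -23 -3 -36 1.173",
  "newtons": 20
}}

```text
time_s: 0.9
ee_pos: [445.9, 350.8, 252.2]
orientation: [0.706, -0.706, -0.043, 0.043]
wrist_force: [0.8, 0.3, 0.1]
width: 50.0
```

Call:
{"method": "carry_out", "body": {
  "plan": "-0.15 0.2 0 -4 0; -0.15 0.5 0 -8.5 0; -0.15 0.8 0 -13 0; -0.15 1.1 0 -17.5 0; -0.15 1.3 0 -22 0; -0.15 1.6 0 -26.5 0; -0.15 1.8 0 -31 0; -0.15 2.1 0 -35.5 0"
}}

```text
time_s: 1.7
ee_pos: [510.6, 1.4, 251.8]
orientation: [0.706, -0.706, -0.045, 0.045]
wrist_force: [0.8, 0.6, 0.4]
width: 50.2
```

Call:
{"method": "carry_out", "body": {
  "plan": "-0.15 0.2 0 -4 0; -0.15 0.5 0 -8.5 0; -0.15 0.8 0 -13 0; -0.15 1.1 0 -17.5 0; -0.15 1.3 0 -22 0; -0.15 1.6 0 -26.5 0; -0.15 1.8 0 -31 0; -0.15 2.0 0 -34 0"
}}

```text
time_s: 2.5
ee_pos: [573.0, -335.2, 251.3]
orientation: [-0.705, 0.706, 0.043, -0.044]
wrist_force: [-0.8, -0.0, 0.2]
width: 49.9
```

Call:
{"method": "carry_out", "body": {
  "plan": "-0.15 0 1 0 0; -0.15 0 2.5 0 0; -0.15 0 4 0 0; -0.15 0 5.5 0 0; -0.15 0 7 0 0; -0.15 0 8 0 0; -0.15 0 8.5 0 0; -0.15 0 8.5 0 0"
}}

```text
time_s: 3.3
ee_pos: [573.6, -331.3, 166.2]
orientation: [0.706, -0.705, -0.045, 0.045]
wrist_force: [1.1, 0.2, 0.7]
width: 50.4
```

```bash
cat > st.py <<'E'
from station import ctrl
import numpy as np
np.set_printoptions(precision=2,suppress=True)
F=np.array([548.96,-55.36]);a=np.radians(97.12);R=np.array([[np.cos(a),np.sin(a)],[-np.sin(a),np.cos(a)]])
s=ctrl.get_state();q=s["orientation"]
print("t",s["time_s"],"tcp feeder",R@(s["ee_pos"][:2]-F),"z",s["ee_pos"][2],"F lane",R@s["wrist_force"][:2],s["wrist_force"][2],"yaw x",np.degrees(np.arctan2(2*(q[1]*q[2]+q[0]*q[3]),1-2*(q[2]**2+q[3]**2))),"w",s["width"])
E
python3 st.py
```

```text
t 3.3 tcp feeder [-276.83    9.74] z 166.15236422355878 F lane [ 0.06 -1.12] 0.7065403736631257 yaw x 7.285817132695164 w 50.386443946414495
```

Call:
{"method": "carry_out", "body": {
  "plan": "-0.15 0.8 0 0 0; -0.15 1.6 0 0 0; -0.15 1.6 0 0.4 0; -0.15 1.6 0 0.8 0; -0.15 1.6 0 1.2 0; -0.15 1.6 0 1.6 0; -0.15 1.6 0 2.0 0; -0.15 1.6 0 2.4 0"
}}

```text
time_s: 4.1
ee_pos: [586.6, -306.0, 167.3]
orientation: [-0.705, 0.706, 0.045, -0.044]
wrist_force: [0.2, -0.9, 0.5]
width: 50.1
```

```bash
python3 st.py; python3 - <<'E'
from station import read_camera
import cv2,pickle
c=read_camera("side");pickle.dump(c,open("side1.pkl","wb"))
cv2.imwrite("pics/side1.png",cv2.resize(c["color"][130:360,150:480,::-1],None,fx=2.3,fy=2.3,interpolation=cv2.INTER_CUBIC))
E
```

```text
t 4.1 tcp feeder [-253.34   -6.33] z 167.3058836039126 F lane [-0.9  -0.06] 0.47169319323101955 yaw x 7.250217349403822 w 50.07996643843894
```

View pics/side1.png

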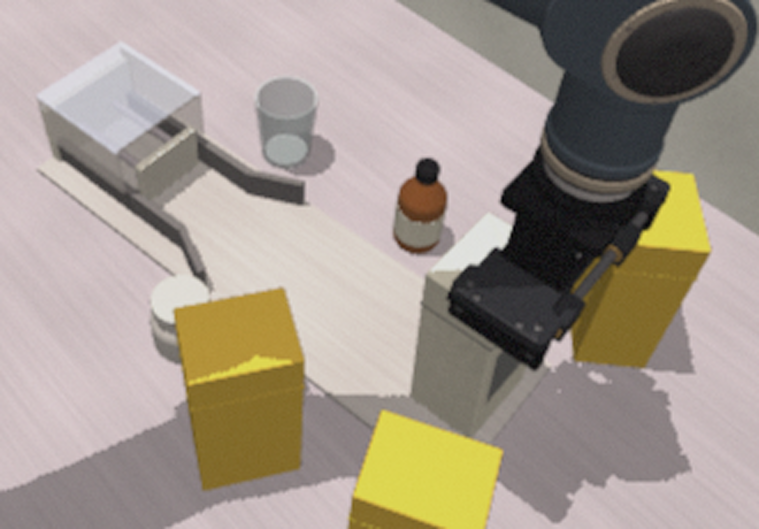

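The gripper is behind the standing carton and about to touch it, with the jaws across the lane. Next is a slow push.

Call:
{"method": "carry_out", "body": {
  "plan": "-0.15 0 0 0.4 0; -0.15 0 0 0.8 0; -0.15 0 0 1.2 0; -0.15 0 0 1.6 0; -0.15 0 0 2.0 0; -0.15 0 0 2.4 0; -0.15 0 0 2.8 0; -0.15 0 0 3.0 0"
}}

```text
time_s: 4.95
ee_pos: [582.9, -275.2, 166.8]
orientation: [0.706, -0.705, -0.045, 0.045]
wrist_force: [-0.5, -0.6, 0.7]
width: 50.1
```

```bash
python3 st.py; python3 - <<'E'
from station import read_camera
import cv2,pickle
c=read_camera("side");pickle.dump(c,open("side2.pkl","wb"))
cv2.imwrite("pics/side2.png",cv2.resize(c["color"][130:360,150:480,::-1],None,fx=2.3,fy=2.3,interpolation=cv2.INTER_CUBIC))
E
```

```text
t 4.95 tcp feeder [-222.34   -6.39] z 166.77189366136986 F lane [-0.57  0.53] 0.684081560339632 yaw x 7.315342163667351 w 50.11445412185151
```

View pics/side2.png

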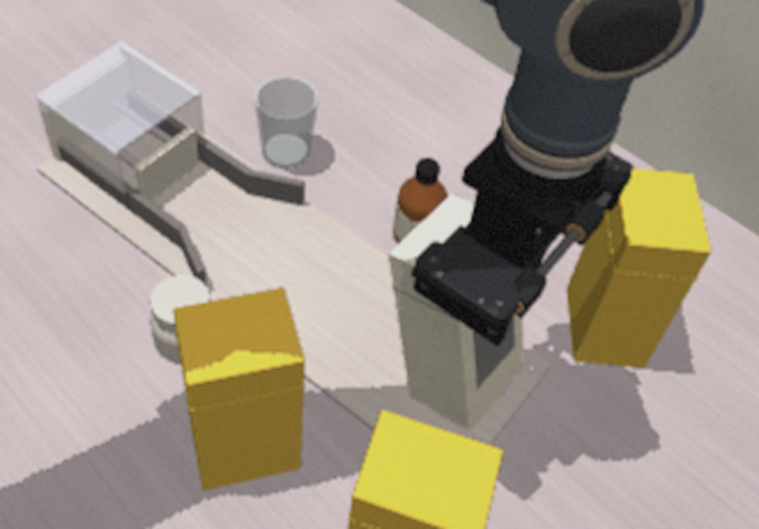

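It is tipping cleanly, about 10° with the foot held. I'll continue past the overbalance point.

Call:
{"method": "carry_out", "body": {
  "plan": "-0.15 0 0 0.4 0; -0.15 0 0 0.9 0; -0.15 0 0 1.4 0; -0.15 0 0 1.9 0; -0.15 0 0 2.4 0; -0.15 0 0 2.9 0; -0.15 0 0 3.4 0; -0.15 0 0 3.8 0"
}}

```text
time_s: 5.8
ee_pos: [578.0, -237.7, 166.9]
orientation: [0.706, -0.706, -0.045, 0.045]
wrist_force: [-0.6, -0.6, 0.3]
width: 50.3
```

Call:
{"method": "carry_out", "body": {
  "plan": "-0.15 0 0 0.2 0; -0.15 0 0 0.3 0; -0.15 0 0 0.3 0; -0.15 0 0 -0.5 0; -0.15 0 0 -1.5 0; -0.15 0 0 -3 0; -0.15 0 0 -4.5 0; -0.15 0 0 -5 0"
}}

```text
time_s: 6.6
ee_pos: [583.8, -291.5, 167.1]
orientation: [-0.705, 0.706, 0.044, -0.044]
wrist_force: [0.1, -0.6, 0.1]
width: 50.2
```

```bash
python3 st.py; python3 - <<'E'
from station import read_camera
import cv2,pickle,numpy as np
c=read_camera("side");d=read_camera("top");pickle.dump(c,open("side3.pkl","wb"));pickle.dump(d,open("top3.pkl","wb"))
a=cv2.resize(c["color"][130:330,150:480,::-1],None,fx=2.4,fy=2,interpolation=cv2.INTER_CUBIC)
a=cv2.resize(c["color"][140:320,160:440,::-1],(500,321));b=cv2.resize(d["color"][150:290,135:425,::-1],(580,280))
b=cv2.convertScaleAbs(b,alpha=1.4)
W=np.zeros((601,580,3),np.uint8);W[:321,:500]=a;W[321:]=b
cv2.imwrite("pics/m3.png",W[:600])
E
```

```text
t 6.6 tcp feeder [-238.66   -5.33] z 167.05047150932535 F lane [-0.65 -0.06] 0.14073230962601158 yaw x 7.070123536922506 w 50.15363429015161
```

View pics/m3.png

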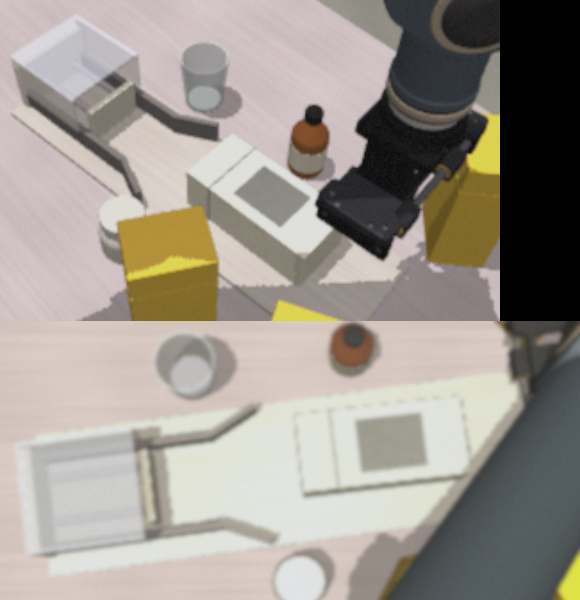

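It has fallen flat with the banded top end towards the follower. Top-face corners in the lower panel are (295,412), (303,493), (471,472) and (465,395). I'll fit its pose.

```bash
python3 - <<'E'
from geo import *
a=np.radians(97.12);F=np.array([548.96,-55.36]);R=np.array([[np.cos(a),np.sin(a)],[-np.sin(a),np.cos(a)]])
P=np.array([(295,412),(303,493),(471,472),(465,395)],float);P=(P-[0,321])/2+[135,150]
c,r=fit([("top",[(95,-45,76),(95,45,76),(-95,45,76),(-95,-45,76)],P)],[570,-100,1.69])
print(c,np.degrees(c[2])-97.12,R@(c[:2]-F),r)
E
```

```text
[ 569.04 -136.69    1.67] -1.6966391961235558 [-83.19  -9.85] [ 0.04  0.23  0.3  -0.81  0.58  0.68 -1.5  -0.15]
```

Call:
{"method": "carry_out", "body": {
  "plan": "-0.15 0 0 1 0; -0.15 0 0 2 0; -0.15 0 0 2.7 0; -0.15 0 2.5 2.7 0; -0.15 0 5.5 2.7 0; -0.15 0 8.5 2.7 0; -0.15 0 10.5 2.7 0; -0.15 0 11.5 2.7 0"
}}

```text
time_s: 7.5
ee_pos: [580.1, -258.9, 50.0]
orientation: [0.706, -0.705, -0.045, 0.047]
wrist_force: [-0.0, -0.4, 0.4]
width: 50.3
```

Call:
{"method": "carry_out", "body": {
  "plan": "-0.15 0 0 0.4 0; -0.15 0 0 0.8 0; -0.15 0 0 1.2 0; -0.15 0 0 1.6 0; -0.15 0 0 2.0 0; -0.15 0 0 2.4 0; -0.15 0 0 2.8 0; -0.15 0 0 3.2 0"
}}

```text
time_s: 8.3
ee_pos: [577.5, -230.5, 52.7]
orientation: [-0.705, 0.706, 0.045, -0.044]
wrist_force: [0.5, -5.0, 4.0]
width: 49.9
```

```bash
python3 st.py
```

```text
t 8.3 tcp feeder [-177.35   -6.6 ] z 52.706310195100386 F lane [-5.03  0.13] 4.015923405240331 yaw x 7.235942568583461 w 49.8528528450227
```

Call:
{"method": "carry_out", "body": {
  "plan": "-0.15 -0.05 0 0.4 0; -0.15 -0.1 0 0.8 0; -0.15 -0.15 0 1.2 0; -0.15 -0.2 0 1.6 0; -0.15 -0.27 0 2.1 0; -0.15 -0.34 0 2.6 0; -0.15 -0.4 0 3.0 0; -0.15 -0.45 0 3.4 0"
}}

```text
time_s: 9.1
ee_pos: [568.0, -195.7, 51.9]
orientation: [0.706, -0.706, -0.045, 0.045]
wrist_force: [0.7, -3.4, 2.4]
width: 50.4
```

```bash
python3 st.py; python3 - <<'E'
from station import read_camera
import cv2
d=read_camera("top")
cv2.imwrite("pics/top4.png",cv2.convertScaleAbs(cv2.resize(d["color"][150:290,135:425,::-1],None,fx=2.75,fy=2.75,interpolation=cv2.INTER_CUBIC),alpha=1.4))
E
```

```text
t 9.1 tcp feeder [-141.66   -1.48] z 51.85358781783521 F lane [-3.45 -0.24] 2.364042144889195 yaw x 7.292217847346142 w 50.40943954108199
```

View pics/top4.png

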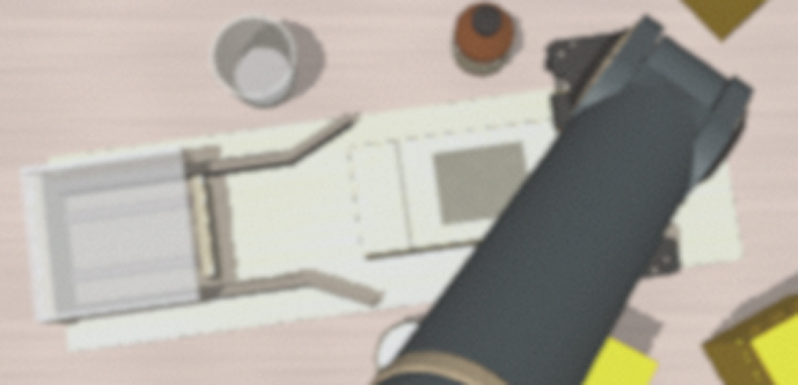

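```bash
python3 - <<'E'
from geo import *
a=np.radians(97.12);F=np.array([548.96,-55.36]);R=np.array([[np.cos(a),np.sin(a)],[-np.sin(a),np.cos(a)]])
fd=lambda p,z:R@(ray("top",T(p),z)[:2]-F)
print([fd(p,76) for p in((350,147),(366,257))],"side edge",[fd(p,76) for p in((540,127),(480,243))],"body",[fd(p,z) for p in((548,45),(680,270)) for z in (122,160)])
E
```

```text
[array([ 58.15, -46.39]), array([57.05, 45.  ])] side edge [array([-98.71, -41.56]), array([-36.33,  46.3 ])] body [array([-109.7 ,  -99.04]), array([-104.99,  -91.1 ]), array([-184.96,   91.76]), array([-177.68,   93.17])]
```

Call:
{"method": "carry_out", "body": {
  "plan": "-0.15 0 -0.1 0.4 0; -0.15 0 -0.2 0.8 0; -0.15 0 -0.3 1.2 0; -0.15 0 -0.4 1.6 0; -0.15 0 -0.4 2.0 0; -0.15 0 -0.4 2.4 0; -0.15 0 -0.4 2.8 0; -0.15 0 -0.4 3.2 0"
}}

```text
time_s: 9.95
ee_pos: [564.0, -164.1, 55.9]
orientation: [0.706, -0.706, -0.045, 0.045]
wrist_force: [0.3, -0.9, -1.0]
width: 50.4
```

Call:
{"method": "carry_out", "body": {
  "plan": "-0.15 0 0 0.4 0; -0.15 0 0 0.8 0; -0.15 0 0 1.2 0; -0.15 0 0 1.6 0; -0.15 0 0 2.0 0; -0.15 0 0 2.4 0; -0.15 0 0 2.8 0; -0.15 0 0 3.2 0"
}}

```text
time_s: 10.75
ee_pos: [560.0, -132.4, 55.9]
orientation: [0.706, -0.706, -0.045, 0.045]
wrist_force: [0.5, -1.3, -1.1]
width: 49.9
```

```bash
python3 st.py; python3 - <<'E'
from station import read_camera
import cv2
d=read_camera("top")
cv2.imwrite("pics/top5.png",cv2.convertScaleAbs(cv2.resize(d["color"][150:290,135:425,::-1],None,fx=2.75,fy=2.75,interpolation=cv2.INTER_CUBIC),alpha=1.4))
E
```

```text
t 10.75 tcp feeder [-77.83  -1.38] z 55.909318711389474 F lane [-1.38 -0.31] -1.1089782842385911 yaw x 7.276866935149509 w 49.94533736702966
```

View pics/top5.png

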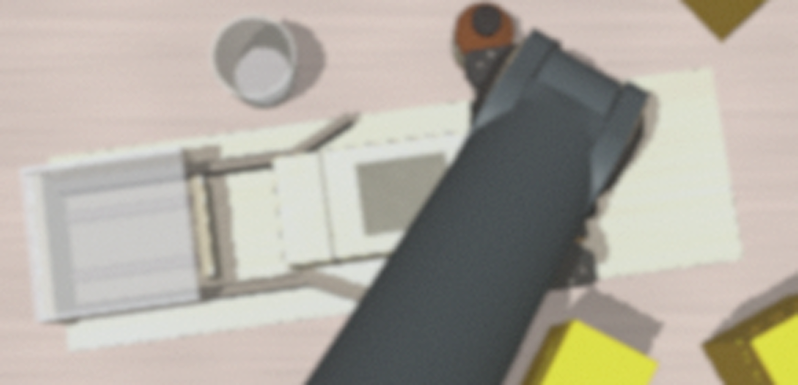

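Call:
{"method": "carry_out", "body": {
  "plan": "-0.15 0 0 0.4 0; -0.15 0 0 0.8 0; -0.15 0 0 1.2 0; -0.15 0 0 1.6 0; -0.15 0 0 2.0 0; -0.15 0 0 2.4 0; -0.15 0 0 2.8 0; -0.15 0 0 3.2 0"
}}

```text
time_s: 11.6
ee_pos: [556.0, -100.9, 56.0]
orientation: [-0.706, 0.706, 0.045, -0.045]
wrist_force: [0.7, -2.0, 0.3]
width: 50.2
```

Call:
{"method": "carry_out", "body": {
  "plan": "-0.15 0 0 0.2 0; -0.15 0 0 0.4 0; -0.15 0 0 0.6 0; -0.15 0 0 0.8 0; -0.15 0 0 1.0 0; -0.15 0 0 1.2 0; -0.15 0 0 1.3 0; -0.15 0 0 1.4 0"
}}

```text
time_s: 12.4
ee_pos: [554.3, -87.2, 56.0]
orientation: [-0.706, 0.706, 0.045, -0.045]
wrist_force: [-0.1, -3.4, 1.3]
width: 50.0
```

```bash
python3 st.py; python3 - <<'E'
from station import read_camera
import cv2,pickle,numpy as np
d=read_camera("top");c=read_camera("side");pickle.dump(d,open("top6.pkl","wb"));pickle.dump(c,open("side6.pkl","wb"))
o=pickle.load(open("top0.pkl","rb"))
f=lambda i,y0,y1,x0,x1,k:cv2.resize(cv2.convertScaleAbs(i["color"][y0:y1,x0:x1,::-1],alpha=1.4),None,fx=k,fy=k,interpolation=cv2.INTER_CUBIC)
W=np.vstack([np.hstack([f(o,200,270,180,260,5),f(d,200,270,180,260,5)])[:,:800],np.pad(f(c,170,215,190,260,5),((0,0),(0,450),(0,0)))])
cv2.imwrite("pics/m6.png",W)
E
```

```text
t 12.4 tcp feeder [-32.22  -1.35] z 56.00523305681926 F lane [-3.39  0.5 ] 1.270685799014167 yaw x 7.2743388038984165 w 50.031511656636326
```

View pics/m6.png

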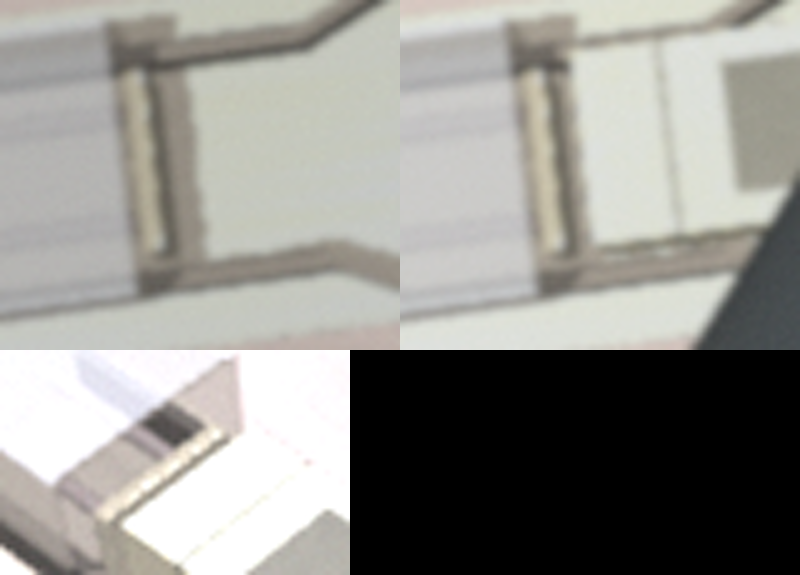

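```bash
python3 - <<'E'
from geo import *
a=np.radians(97.12);F=np.array([548.96,-55.36]);R=np.array([[np.cos(a),np.sin(a)],[-np.sin(a),np.cos(a)]])
fd=lambda p,z:R@(ray("top",np.array([(p[0]-400)/5+180,p[1]/5+200]),z)[:2]-F)
print([fd(p,76) for p in((573,60),(590,245))],[fd(p,64) for p in((553,72),(568,250))])
E
```

```text
[array([167.17, -41.74]), array([169.53,  42.08])] [array([178.29, -39.33]), array([181.12,  42.02])]
```

Call:
{"method": "carry_out", "body": {
  "plan": "-0.15 0 0 0.05 0; -0.15 0 0 0.1 0; -0.15 0 0 0.15 0; -0.15 0 0 0.2 0; -0.15 0 0 0.25 0; -0.15 0 0 0.3 0; -0.15 0 0 0.35 0; -0.15 0 0 0.4 0"
}}

```text
time_s: 13.3
ee_pos: [553.8, -83.2, 56.0]
orientation: [-0.706, 0.706, 0.045, -0.045]
wrist_force: [0.8, -4.1, 2.8]
width: 50.1
```

Call:
{"method": "carry_out", "body": {
  "plan": "-0.15 0 0 0.05 0; -0.15 0 0 0.1 0; -0.15 0 0 0.15 0; -0.15 0 0 0.2 0; -0.15 0 0 0.25 0; -0.15 0 0 0.3 0; -0.15 0 0 0.35 0; -0.15 0 0 0.4 0"
}}

```text
time_s: 14.1
ee_pos: [553.2, -79.0, 55.9]
orientation: [0.706, -0.706, -0.045, 0.045]
wrist_force: [0.6, -2.8, 3.0]
width: 49.9
```

Call:
{"method": "carry_out", "body": {
  "plan": "-0.15 0 0 0.03 0; -0.15 0 0 0.06 0; -0.15 0 0 0.09 0; -0.15 0 0 0.12 0; -0.15 0 0 0.14 0; -0.15 0 0 0.16 0; -0.15 0 0 0.18 0; -0.15 0 0 0.2 0"
}}

```text
time_s: 14.9
ee_pos: [552.8, -77.0, 55.8]
orientation: [0.706, -0.706, -0.045, 0.045]
wrist_force: [0.6, -2.8, 1.4]
width: 50.1
```

Call:
{"method": "carry_out", "body": {
  "plan": "-0.15 0 0 0.03 0; -0.15 0 0 0.06 0; -0.15 0 0 0.09 0; -0.15 0 0 0.12 0; -0.15 0 0 0.14 0; -0.15 0 0 0.16 0; -0.15 0 0 0.18 0; -0.15 0 0 0.2 0"
}}

```text
time_s: 15.7
ee_pos: [552.6, -75.1, 55.9]
orientation: [0.706, -0.706, -0.045, 0.045]
wrist_force: [0.1, -3.5, 1.6]
width: 50.0
```

Call:
{"method": "carry_out", "body": {
  "plan": "-0.15 0 0 0.03 0; -0.15 0 0 0.06 0; -0.15 0 0 0.09 0; -0.15 0 0 0.12 0; -0.15 0 0 0.14 0; -0.15 0 0 0.16 0; -0.15 0 0 0.18 0; -0.15 0 0 0.2 0"
}}

```text
time_s: 16.5
ee_pos: [552.3, -73.9, 55.9]
orientation: [-0.705, 0.706, 0.045, -0.045]
wrist_force: [-0.2, -4.4, -1.7]
width: 50.6
```

Call:
{"method": "carry_out", "body": {
  "plan": "-0.15 0 0 0.02 0; -0.15 0 0 0.04 0; -0.15 0 0 0.06 0; -0.15 0 0 0.08 0; -0.15 0 0 0.1 0; -0.15 0 0 0.1 0; -0.15 0 0 0.1 0; -0.15 0 0 0.1 0"
}}

```text
time_s: 17.3
ee_pos: [552.3, -73.9, 56.0]
orientation: [-0.705, 0.706, 0.045, -0.044]
wrist_force: [0.5, -5.9, -1.4]
width: 49.5
```

```bash
python3 st.py; for i in 1 2 3; do python3 -c "
from station import read_camera
read_camera('side')"; python3 st.py;done
```

```text
t 17.3 tcp feeder [-18.78  -0.99] z 55.955282135394874 F lane [-5.91  0.22] -1.3980949317336107 yaw x 7.22101210041121 w 49.52288533903063
t 17.35 tcp feeder [-18.77  -0.97] z 55.950706925602695 F lane [-6.86  0.37] -1.172926118889344 yaw x 7.219354186397794 w 49.92856772237517
t 17.4 tcp feeder [-18.78  -1.  ] z 55.95768481790128 F lane [-6.9   0.21] 0.12028909213351124 yaw x 7.2194246575863446 w 50.21824961782607
t 17.45 tcp feeder [-18.74  -1.  ] z 55.96913838295403 F lane [-6.29  0.94] -0.03724833888899115 yaw x 7.2261058900540025 w 49.905546396729754
```

Contact with the follower: the arm stalls at TCP feeder x = -18.8 while the force rises. The target is a TCP of about -11.8.

Call:
{"method": "carry_out", "body": {
  "plan": "-0.15 0 0 0.03 0; -0.15 0 0 0.06 0; -0.15 0 0 0.09 0; -0.15 0 0 0.12 0; -0.15 0 0 0.15 0; -0.15 0 0 0.18 0; -0.15 0 0 0.2 0; -0.15 0 0 0.2 0"
}}

```text
time_s: 18.25
ee_pos: [552.2, -73.6, 56.1]
orientation: [-0.704, 0.707, 0.045, -0.044]
wrist_force: [0.1, -10.2, -1.2]
width: 49.9
```

```bash
python3 st.py
```

```text
t 18.25 tcp feeder [-18.53  -0.97] z 56.13768303880305 F lane [-10.11   1.17] -1.2297179577590016 yaw x 7.183759764193257 w 49.90271355652197
```

Call:
{"method": "carry_out", "body": {
  "plan": "-0.15 0 0 0.03 0; -0.15 0 0 0.06 0; -0.15 0 0 0.09 0; -0.15 0 0 0.12 0; -0.15 0 0 0.15 0; -0.15 0 0 0.18 0; -0.15 0 0 0.2 0; -0.15 0 0 0.2 0"
}}

```text
time_s: 19.05
ee_pos: [551.9, -71.7, 56.1]
orientation: [-0.704, 0.707, 0.045, -0.044]
wrist_force: [0.6, -9.4, -0.4]
width: 49.9
```

```bash
python3 st.py
```

```text
t 19.05 tcp feeder [-16.58  -0.93] z 56.1244909073655 F lane [-9.4   0.61] -0.3692769374212974 yaw x 7.180585665937326 w 49.85055653326083
```

Call:
{"method": "carry_out", "body": {
  "plan": "-0.15 0 0 0.05 0; -0.15 0 0 0.1 0; -0.15 0 0 0.15 0; -0.15 0 0 0.2 0; -0.15 0 0 0.25 0; -0.15 0 0 0.3 0; -0.15 0 0 0.3 0; -0.15 0 0 0.3 0"
}}

```text
time_s: 19.85
ee_pos: [551.6, -68.6, 56.1]
orientation: [-0.704, 0.707, 0.045, -0.044]
wrist_force: [0.7, -9.1, -1.4]
width: 50.0
```

```bash
python3 st.py
```

```text
t 19.85 tcp feeder [-13.47  -0.95] z 56.114966675586814 F lane [-9.08  0.42] -1.4039808288211622 yaw x 7.183275412410363 w 49.959879754766355
```

Call:
{"method": "carry_out", "body": {
  "plan": "-0.15 0 0 0.05 0; -0.15 0 0 0.1 0; -0.15 0 0 0.15 0; -0.15 0 0 0.2 0; -0.15 0 0 0.2 0; -0.15 0 0 0.2 0; -0.15 0 0 0.2 0; -0.15 0 0 0.2 0"
}}

```text
time_s: 20.65
ee_pos: [551.3, -66.6, 56.1]
orientation: [-0.704, 0.707, 0.045, -0.044]
wrist_force: [-0.7, -9.8, -0.6]
width: 50.1
```

Call:
{"method": "carry_out", "body": {
  "plan": "-0.15 0 0 -0.2 0; -0.15 0 0 -0.5 0; -0.15 0 0 -1 0; -0.15 0 0 -2 0; -0.15 0 0 -3.5 0; -0.15 0 0 -5 0; -0.15 0 -2 -5 0; -0.15 0 -5 -5 0"
}}

```text
time_s: 21.45
ee_pos: [556.1, -114.8, 105.1]
orientation: [-0.706, 0.706, 0.042, -0.045]
wrist_force: [0.8, 0.2, 0.1]
width: 49.8
```

Call:
{"method": "carry_out", "body": {
  "plan": "-0.15 0 -3 0 0; -0.15 0 -7 0 0; -0.15 0 -11 0 0; -0.15 0 -13 -4 0; -0.15 0 -13 -8 0; -0.15 0 -13 -12 0; -0.15 0 -13 -16 0; -0.15 0 -13 -18 0"
}}

```text
time_s: 22.25
ee_pos: [578.8, -297.4, 236.2]
orientation: [-0.705, 0.707, 0.043, -0.043]
wrist_force: [0.3, -0.3, 0.1]
width: 50.1
```

```bash
python3 st.py; python3 - <<'E'
from station import read_camera
import cv2,pickle,numpy as np
d=read_camera("top");c=read_camera("side")
o=pickle.load(open("top0.pkl","rb"))
f=lambda i,y0,y1,x0,x1,k:cv2.resize(cv2.convertScaleAbs(i["color"][y0:y1,x0:x1,::-1],alpha=1.4),None,fx=k,fy=k,interpolation=cv2.INTER_CUBIC)
W=np.vstack([np.hstack([f(o,205,265,180,260,5),f(d,205,265,180,260,5)]),cv2.resize(np.hstack([f(d,140,290,130,430,2)[:,:,:],f(c,140,290,155,405,2)]),(800,218))])
cv2.imwrite("pics/m7.png",W);print(W.shape)
E
```

```text
t 22.25 tcp feeder [-243.85    0.37] z 236.22888135855445 F lane [-0.28 -0.23] 0.0741432084716895 yaw x 6.9500475222683065 w 50.0825041531212
(518, 800, 3)
```

View pics/m7.png

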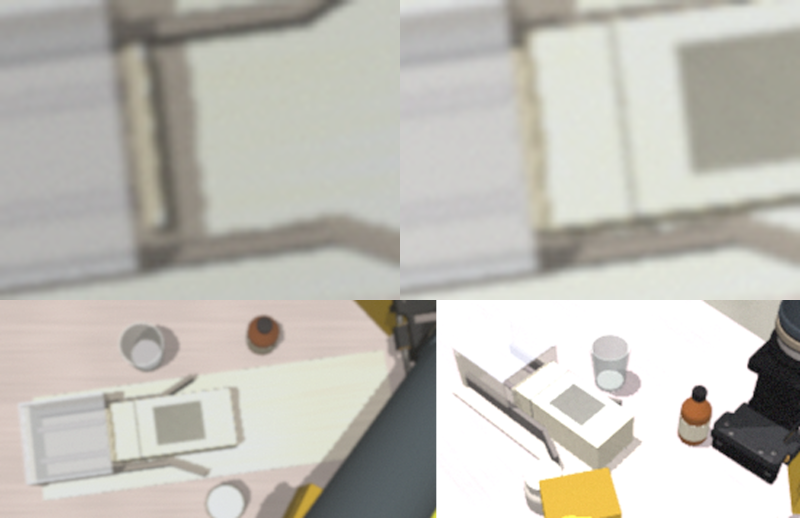

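The carton lies square between the guides against the follower, and the bottle, beaker and jar look unmoved. One numeric check of shifts, then I hand in.

```bash
python3 - <<'E'
from station import read_camera,job
from geo import *
import cv2
a=np.radians(97.12);F=np.array([548.96,-55.36]);R=np.array([[np.cos(a),np.sin(a)],[-np.sin(a),np.cos(a)]])
print("carton front",[R@(ray("top",np.array([(x-400)/5+180,y/5+205]),76)[:2]-F) for x,y in((527,30),(545,225))])
g=lambda i:cv2.cvtColor(i,cv2.COLOR_RGB2GRAY).astype(np.float32)
A=g(C["top"]["color"]);B=g(read_camera("top")["color"])
for n,(x,y) in dict(beaker=(229,172),bottle=(311,163),jar=(285,280)).items():
    s=np.s_[y-22:y+22,x-20:x+20];print(n,"shift px",cv2.phaseCorrelate(A[s],B[s],cv2.createHanningWindow((40,44),cv2.CV_32F)))
print(job.hand_in())
E
```

```text
carton front [array([187.46, -46.83]), array([189.73,  41.56])]
beaker shift px ((0.084063634230791, 0.5185859320635693), 0.9763922315173679)
bottle shift px ((0.0027473370494242033, 0.4293480239432981), 0.9069653799798754)
jar shift px ((-0.06683262181860528, 0.6079346848885407), 0.9514856995476617)
the job is handed in; nothing more can be done
None
```

The carton was tipped over along the lane and now lies on its broad side with its top against the follower. The job is handed in at about 22 s of the 54 s allowed, with the gripper clear and touching nothing.

- **Follower push:** by feel it moved back about 7.3 mm. The stall under rising force was gradual, so it could be up to about 8.6 mm. By sight the carton's front went from the follower's first position of about 179.7 to about 188.6, or 9 mm. The two readings differ by 1–2 mm, but all are within 4–13 mm.
- **Force:** the highest reading I saw on the carton was about 10 N. I only read the force between moves, so brief peaks during a move were not recorded.
- **Bystanders:** the bottle, beaker and jar each showed a shift of 0.4–0.6 px in the same image direction, about 1 mm. I take this as a camera offset common to all three rather than movement, but I did not check it against a fixed point.

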